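# Repack the spice box so its sliding lid clears everything

### The arm

A 7-joint arm with a two-finger parallel gripper is mounted at the origin on a cart in front of the work surface, level with it; the furniture and walls round the work are solid. World frame = base frame: x ahead of the robot, y to its left, z up, the work surface at z = 0. Lengths are in m, angles in rad, forces in N, time in s.
With the tool pointing down it reaches from about 0.425 to 0.8 m from the base axis. Payload 8.3 kg.
Tool frame: the origin (TCP) lies at the very end of the fingers, on their centre line; the grasp point (between the pads) lies 19 mm behind it; z points along the fingers, y is the line along which they close (so a half turn about z gives the same grasp; the last joint's range is limited). The gripper opens to 85 mm and grips with 20 to 120 N. Pads are 22 mm wide; open, the fingers measure 114 mm over their backs; the gripper's body (76 mm by 85 mm) begins 54 mm behind the grasp point. The pads swing forward as they close: fully open they stand 13 mm farther back than shut.
Start: joints at [1.041, 0.383, 0.016, 1.37, -0.006, 1.388, -0.046], TCP at [0.281, -0.558, 0.231] pointing down, gripper open.
Joint ranges: [-2.95, 2.95], [-0.25, 2.06], [-1.52, 1.56], [0.18, 2.33], [-1.44, 4.58], [0.02, 2.06], [-3.01, 3.01]. Speed limits (rad/s): [2.39, 2.39, 3.01, 3.01, 3.14, 3.14, 3.14].

### API

Orientations are given as a 3x3 rotation matrix whose columns are the frame's x, y, z axes.
In Python, from bench import ctrl gives the robot as it stands.
- The arm moves only by the tool jog_arm, called after "Call:" as a command line: name --argument value ..., lists and objects as JSON in quotes. Schema: {"type":"object","properties":{"ticks":{"type":"string"},"finger_gap":{"type":"number"},"only":{"type":"string"},"quiet":{"type":"boolean"},"lines":{"type":"string"}},"required":["ticks"],"additionalProperties":false}. ticks is a string of 1 to 12 rows, one to a line, with the numbers parted by commas; each row has 4 numbers: dx, dy, dz in m, then a turn about the tool's z in rad; each row is the pose to reach, as a shift and turn from the pose commanded when the call began, along the tool's axes at that moment; what a row does not reach only later rows make up. A row lasts 1/10 s, in which the tool goes at most 0.05 m and 0.15 rad, less where a joint would pass 70% of its speed; a pose out of reach is approached as far as the arm can. finger_gap is the finger opening in m, set as the call begins (left out keeps the last). The fingers move at their own pace and stop on an object; the grip force is fixed at half the most. Time passes only in rows, so rows that do not move let the fingers close. The tool returns the time, the measured TCP pose, the force, the opening and the grip force at its end. only (a regular expression) keeps the lines of the reply that match it, lines (a string "A,B") keeps lines A to B, and quiet returns only ok. Input that does not fit is refused with a message, and nothing moves.
- ctrl.state(): the state, without advancing time (a new reading comes with each control period).
- ctrl.camera(name): name is "scene" or "top" or "wrist"; returns a dict with "image" (384x512x3 uint8, red, green, blue), "range_z" (384x512 float32, m along the optical axis (not along the pixel's ray), 0 where there is no reading), "K" (3x3 intrinsics, pixels), "rvec" (rotation vector, rad) and "tvec" (3), from world to camera coordinates, as OpenCV has them. Camera axes: x right, y down, z forward; pixel columns grow to the right and rows downward; lengths in m; the calibration is good to about 2 mm. A picture is of the moment at which its call begins.
- ctrl.hand_in(): hands the job in; it is judged then, once.
The state is a dict: "clock": time; "joint_positions": joint angles; "joint_velocities": joint speeds; "effort": joint torques, N m; "eef_pos": TCP position; "orientation": TCP orientation; "force": force on the tool from outside, world axes, zero at the start; "torque": the same for the moment, N m; "width": finger opening in m; "grasp_force": force on a finger pad.
Only numpy, scipy, OpenCV 4.12 (cv2) and the standard library are available. Lean on these libraries where they do the work, as an engineer would, in place of code of your own. Each camera call takes 0.05 s, during which the arm holds its last target. There are 200 camera calls.

### The job

The spice jar was put on the raised floor of the spice box and sticks up above the rim: stand it upright on the low floor, in the gap beside the salt shaker, and put the garlic bulb from the worktop in its place on the raised floor, so that nothing rises above the rim. Only when both are in and let go, draw the lid across the opening until it is fully shut; it must pass over the contents without being forced against them. Set the glass down gently, leave the salt shaker standing in the box, and do not disturb the onion or the lime.

Things in the scene. Friction and masses are not known exactly. Their poses are not given: they have to be found in the camera images.
- spice_box: Wooden box fixed to the worktop, 268 (x) x 230 (y) x 108 mm to the rim. Origin: centre of its underside; x runs from front to rear, y to the left, z up. Rear half (x > 0): fixed top, where the lid is parked. Open front half, inside x -126 to 0 mm: a low and a raised bay side by side. Side walls 10, others 8 mm; lid runners on the side walls reach z = 122 mm (inner edges y = +-106).
- low_floor (a point): Centre of the low bay's floor, in the box frame x -63, y -49, z 8 mm: 100 mm below the rim. The bay measures 126 mm (box x) by 112 mm (y -105 to +7). Axes as the box. Fingers that close along the box's x have room beside a jar or shaker; between the two they have none.
- raised_floor (a point): Centre of the raised bay's floor, in the box frame x -63, y +59, z 44 mm: 64 mm below the rim. The bay measures 126 mm (box x) by 92 mm (y +13 to +105). A 6 mm divider (y +7 to +13), its top at z = 67 mm, parts it from the low bay. Axes as the box.
- spice_box_lid (a joint): Sliding lid, in m: 0 = parked at the rear, opening clear; grows towards the box's front (-x); 0.134 = fully shut at its stop. Takes about 2 N and stays where left. Wooden board 138 (x) x 216 x 8 mm, in the box frame underside at z = 109.5, top at 117.5 mm; what stands above the rim catches its front edge.
- lid_handle (a point): Centre of the top of the lid's handle: an upright wooden bar 14 mm thick (box x), 100 mm long (box y), its top 29 mm above the lid's top, its centre 22 mm behind the lid's front edge. Moves with the lid.
- spice_jar: Glass spice jar with a dark cap, 44 mm diameter (cap 43, from 75 mm up), 96 mm tall, 0.11 kg. Origin: centre of its underside, z up along it. Starts standing on the raised floor of the box, rising 32 mm above the rim.
- salt_shaker: Glass salt shaker with a steel cap, 44 mm diameter, 90 mm tall, 0.1 kg, origin at centre of its underside, z up along it. Stands loose on the low floor near the box's right side wall (y about -79 mm in the box frame), leaving a gap of about 60 mm between it and the divider.
- garlic: Garlic bulb, 60 mm diameter, 59 mm tall, widest about 25 mm up, 0.04 kg, origin at centre of its underside, z up along its stem. Starts on the worktop to the left of the box.
- onion: Onion, about 66 mm diameter, 71 mm tall, origin at its underside, loose on the worktop beside the garlic; a bystander.
- lime: Lime, 53 x 46 x 48 mm, origin at its underside, loose on the worktop beside the garlic; a bystander.

How it is judged:
By the outcome, as a careful person would: the job done as asked, in the order asked, and still so for the second after the job is handed in, with the robot touching nothing.
It also fails if it takes over 70 s, if anything falls off the work surface, if the arm or the gripper's body presses on something with over 40 N, if the wrist force passes 120 N, or if a joint passes its speed limit or range.

## Working session

There is one attempt and no reset: what is moved stays moved. The work goes in short steps, Python scripts to look and compute and a tool call to move; the robot and the scene stay as the last step left them, time stands still between calls to the robot, and variables do not carry over. Pictures are saved under pics/ and viewed, at most 10 in all, crops included, and the job is handed in when it is done.

```bash
mkdir -p pics; ls; cat > h.py <<'E'
import numpy as np, cv2
from bench import ctrl
def cam(n):
    c=ctrl.camera(n); R=cv2.Rodrigues(np.array(c["rvec"],float))[0]; t=np.array(c["tvec"],float).ravel()
    return c["image"],c["range_z"],np.array(c["K"]),R,t
def save(n,f):
    c=cam(n); cv2.imwrite("pics/"+f,c[0][:,:,::-1]); np.savez("pics/"+f[:-4]+".npz",im=c[0],d=c[1],K=c[2],R=c[3],t=c[4]); return c
def load(f):
    z=np.load("pics/"+f+".npz"); return z["im"],z["d"],z["K"],z["R"],z["t"]
def pts(c):
    im,d,K,R,t=c; v,u=np.mgrid[:d.shape[0],:d.shape[1]]
    P=np.stack([(u-K[0,2])/K[0,0]*d,(v-K[1,2])/K[1,1]*d,d],-1)
    return (P-t)@R
def ray(c,u,v,z):
    im,d,K,R,t=c; r=R.T@np.linalg.inv(K)@[u,v,1.]; o=-R.T@t
    return o+r*(z-o[2])/r[2]
E
python3 - <<'E'
from h import *
a=save("scene","scene0.png");b=save("top","top0.png")
cv2.imwrite("pics/both0.png",np.vstack([a[0],b[0]])[:,:,::-1][:, :])
s=ctrl.state(); print(s["clock"],s["eef_pos"],s["orientation"],s["width"])
E
```

```text
pics
0.1 [ 0.28111678 -0.55772238  0.2303853 ] [[ 8.92977014e-01  4.50101548e-01 -8.06075680e-04]
 [ 4.50102268e-01 -8.92975722e-01  1.51935277e-03]
 [-3.59429788e-05 -1.71956359e-03 -9.99998521e-01]] 0.08539453224414031
```

View pics/top0.png

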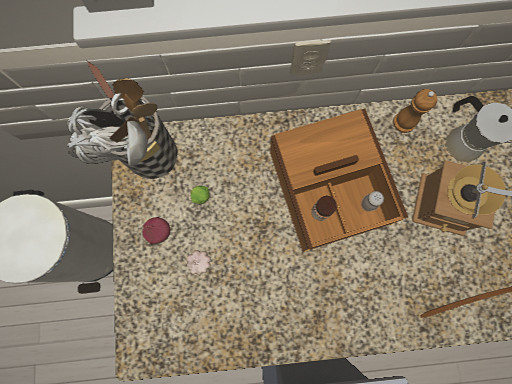

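View pics/scene0.png

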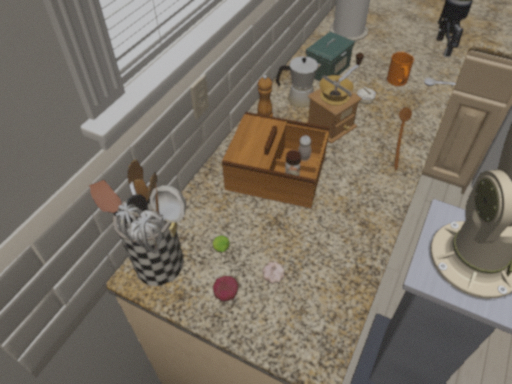

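The top view shows the jar cap at (325,205), shaker cap at (376,199), garlic at (199,262), lime at (200,195), onion at (156,230) and lid handle at about (336,165). The scene view agrees. The box is yawed by about 17°.

```bash
python3 - <<'E'
from h import *
c=load("top0"); P=pts(c); d=c[1]; s=load("scene0"); S=pts(s)
print("top cam",-c[3].T@c[4],"scene",-s[3].T@s[4], "valid",(d>0).mean())
for n,(u,v) in dict(jar=(325,205),shk=(376,199),gar=(199,262),lime=(200,195),onion=(156,230),handle=(336,165),tbl=(250,250),raised=(315,220),low=(350,220),lid=(320,140)).items(): print(n,P[v,u].round(4))
for n,(u,v) in dict(jar=(293,156),shk=(305,141),gar=(274,272)).items(): print("s",n,S[v,u].round(4))
# box outline from both clouds
import itertools
for nm,Q,I in(("top",P,c[1]),("scene",S,s[1])):
    ctr=P[165,336][:2]
    m=(I>0)&(Q[...,2]>.1)&(Q[...,2]<.128)&(np.hypot(Q[...,0]-ctr[0],Q[...,1]-ctr[1])<.22)
    n,l,st,_=cv2.connectedComponentsWithStats(m.astype(np.uint8)); k=1+st[1:,4].argmax()
    r=cv2.minAreaRect((Q[l==k][:,:2]*1000).astype(np.float32)); print(nm,r,st[k])
# garlic / onion / lime clusters
m=(d>0)&(P[...,2]>.012)&(P[...,2]<.09)
n,l,st,ce=cv2.connectedComponentsWithStats(m.astype(np.uint8))
for k in range(1,n):
    if 100<st[k,4]<2000:
        q=P[l==k]; print(st[k],ce[k].round(),q.min(0).round(3),q.max(0).round(3),cv2.minEnclosingCircle(q[:,:2].astype(np.float32)))
# caps
for (u,v),h in(((325,205),.13),((376,199),.09)):
    m=(d>0)&(abs(P[...,2]-P[v,u,2])<.006);n,l,st,ce=cv2.connectedComponentsWithStats(m.astype(np.uint8));k=l[v,u]
    q=P[l==k]; print("cap",st[k],q[:,2].mean(),cv2.minEnclosingCircle(q[:,:2].astype(np.float32)))
E
```

```text
top cam [0.4065063  0.1568254  0.96398496] scene [0.21259693 0.8313755  1.03675677] valid 0.9959564208984375
jar [ 0.5444 -0.0031  0.1411]
shk [ 0.5536 -0.1286  0.0982]
gar [0.4561 0.288  0.0513]
lime [0.6148 0.2751 0.0484]
onion [0.5392 0.3818 0.0595]
handle [ 0.6286 -0.0378  0.149 ]
tbl [0.4752 0.1685 0.0011]
raised [0.5265 0.0075 0.0484]
low [ 0.5224 -0.0841  0.0129]
lid [ 0.6993 -0.017   0.12  ]
s jar [ 0.5432 -0.0027  0.1384]
s shk [ 0.5538 -0.1192  0.0936]
s gar [0.4505 0.3045 0.0456]
top ((613.824462890625, -42.93531799316406), (271.6999206542969, 231.03958129882812), 11.33884048461914) [ 271  108  137  141 6779]
scene ((614.144287109375, -40.63969421386719), (272.8108825683594, 237.4795684814453), 11.09565544128418) [ 221  112  108   75 3420]
[393 105  28  27 429] [406. 120.] [ 0.737 -0.288  0.012] [ 0.789 -0.235  0.09 ] ((0.7642220854759216, -0.2637622654438019), 0.029025351628661156)
[  0 117  70  18 887] [ 34. 126.] [0.828 0.574 0.012] [0.843 0.784 0.09 ] ((0.8357763290405273, 0.6791414618492126), 0.10535205155611038)
[447 123  41  38 800] [463. 145.] [ 0.643 -0.434  0.012
[... 604 characters left out ...]
361206055, 0.2797205448150635), 0.025266220793128014)
[142 217  28  28 597] [155. 230.] [0.511 0.357 0.022] [0.576 0.423 0.073] ((0.5435629487037659, 0.3908841609954834), 0.03448636084794998)
[187 250  24  25 450] [198. 262.] [0.43  0.265 0.023] [0.486 0.321 0.061] ((0.4574648141860962, 0.29351064562797546), 0.029756750911474228)
[427 287  85  29 346] [471. 300.] [ 0.282 -0.438  0.012] [ 0.326 -0.229  0.019] ((0.3053230941295624, -0.333479106426239), 0.10642137378454208)
cap [316 196  21  20 310] 0.1412316915678683 ((0.5433927774429321, -0.005442752502858639), 0.021689075976610184)
cap [370 192  13  13 131] 0.09654123151602287 ((0.557437539100647, -0.13098706305027008), 0.015605559572577477)
```

```bash
cat >> h.py <<'E'
BO=np.array([.614,-.042]); BY=np.deg2rad(11.2)
def box(x,y): return BO+np.array([x*np.cos(BY)-y*np.sin(BY),x*np.sin(BY)+y*np.cos(BY)])
def tobox(p): 
    d=np.array(p[:2])-BO; return np.array([d[0]*np.cos(BY)+d[1]*np.sin(BY),-d[0]*np.sin(BY)+d[1]*np.cos(BY)])
def go(x,y,z,yaw=None):
    s=ctrl.state(); R=np.array(s["orientation"]); d=R.T@(np.array([x,y,z])-s["eef_pos"])
    t=0 if yaw is None else -((yaw-np.arctan2(R[1,0],R[0,0])+np.pi)%(2*np.pi)-np.pi)
    print("go",d.round(4),"turn",round(t,3),"dist",np.linalg.norm(d).round(3))
TY=BY+np.pi/2
E
python3 - <<'E'
from h import *
c=load("top0"); P=pts(c); s=load("scene0"); S=pts(s)
for Q,I in((P,c[1]),(S,s[1])):
    m=(I>0)&(Q[...,1]<-.2)&(Q[...,1]>-.6)&(Q[...,0]<.75)&(Q[...,0]>.3)
    q=Q[m]; k=q[:,2]>.1; print(q[:,2].max(), q[k].min(0),q[k].max(0)); k=q[:,2]>.2;print(q[k].min(0) if k.any() else 0)
m=(s[1]>0)&(S[...,2]>.132)&(S[...,2]<.145)&(np.hypot(S[...,0]-.543,S[...,1]+.005)<.04)
q=S[m]; print("scene cap",q.mean(0),cv2.minEnclosingCircle(q[:,:2].astype(np.float32)))
m=(s[1]>0)&(S[...,2]>.02)&(np.hypot(S[...,0]-.457,S[...,1]-.293)<.06)
q=S[m]; print("scene garlic",q.min(0),q.max(0),cv2.minEnclosingCircle(q[:,:2].astype(np.float32)))
print(box(-.062,.0495)); go(.40,-.2,.36,TY)
E
```

```text
0.20031031312212866 [ 0.46074352 -0.44682998  0.10005015] [ 0.74993613 -0.23939164  0.20031031]
[ 0.54024071 -0.31966581  0.20031031]
0.40796657730041974 [ 0.30007852 -0.59980822  0.10003914] [ 0.74983547 -0.23520323  0.40796658]
[ 0.30007852 -0.59972355  0.20012191]
scene cap [ 0.54352382 -0.00115441  0.13914324] ((0.5434946417808533, -0.004292433615773916), 0.023176323622465134)
scene garlic [0.42875017 0.26916605 0.0203823 ] [0.48473559 0.32353398 0.06072696] ((0.4578506350517273, 0.2967367172241211), 0.02940054051578045)
[ 0.54356618 -0.00548525]
go [ 0.2672 -0.2662 -0.1292] turn -1.299 dist 0.399
```

Call:
jog_arm --ticks "0,0,-0.05,0\n0.04,-0.03,-0.09,-0.15\n0.08,-0.06,-0.11,-0.3\n0.12,-0.1,-0.12,-0.45\n0.15,-0.14,-0.12,-0.6\n0.18,-0.18,-0.12,-0.75\n0.21,-0.21,-0.12,-0.9\n0.24,-0.24,-0.12,-1.05\n0.267,-0.266,-0.12,-1.2\n0.267,-0.266,-0.12,-1.3\n0.267,-0.266,-0.12,-1.3" --finger_gap 0.07

```text
clock: 1.2
eef_pos: [0.4002, -0.1992, 0.3513]
orientation: [[-0.199, 0.98, -0.0], [0.98, 0.199, -0.0], [-0.0, -0.0, -1.0]]
force: [-0.1, -0.7, -0.2]
width: 0.0701
grasp_force: 0.0
```

```bash
python3 - <<'E'
from h import *
go(.5,-.005,.33,TY); print(ctrl.state()["joint_positions"])
E
```

```text
go [0.1704 0.1365 0.0212] turn 0.005 dist 0.219
[ 0.73656382 -0.02121285 -0.33701093  1.5837997  -0.00656651  1.57784014
  0.60009518]
```

Call:
jog_arm --ticks "0.034,0.027,0.004,0\n0.068,0.054,0.008,0\n0.102,0.081,0.012,0\n0.136,0.108,0.016,0\n0.17,0.136,0.021,0.005\n0.17,0.136,0.021,0.005\n0.17,0.136,0.021,0.005"

```text
clock: 1.9
eef_pos: [0.5004, -0.0076, 0.3295]
orientation: [[-0.188, 0.982, -0.002], [0.982, 0.188, 0.0], [0.001, -0.002, -1.0]]
force: [0.8, 0.3, 0.2]
width: 0.0698
grasp_force: 0.0
```

```bash
python3 - <<'E'
from h import *
c=save("wrist","w1.png"); P=pts(c); d=c[1]
print("cam",-c[3].T@c[4])
m=(d>0)&(P[...,2]>.130)&(P[...,2]<.148)&(np.hypot(P[...,0]-.543,P[...,1]+.005)<.035)
q=P[m]; print(q.mean(0) if len(q) else 0, cv2.minEnclosingCircle(q[:,:2].astype(np.float32)) if len(q) else 0)
m=(d>0)&(P[...,2]>.088)&(P[...,2]<.104)&(np.hypot(P[...,0]-.557,P[...,1]+.131)<.035)
q=P[m]; print("shk",cv2.minEnclosingCircle(q[:,:2].astype(np.float32)) if len(q) else 0)
go(.5435,-.005,.16,TY)
E
```

```text
cam [0.48665585 0.06833163 0.47318328]
[ 0.543008   -0.00301824  0.14044689] ((0.5436126589775085, -0.004158160649240017), 0.02182939648628235)
shk ((0.5589069128036499, -0.14021217823028564), 0.027834853157401085)
go [-0.0043  0.0434  0.1697] turn -0.008 dist 0.175
```

View pics/w1.png

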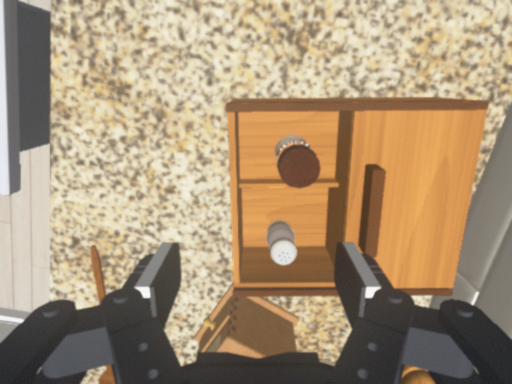

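The wrist view shows the jar cap at (299,166), shaker cap at (284,252), the box's front-left corner at about (229,103), and the front-right corner at about (234,292). I'll check the box frame with these.

```bash
python3 - <<'E'
from h import *
c=load("w1")
for n,u,v,z in(("FL",229,103,.122),("FR",234,291,.122),("RL",487,102,.122),("divider front",240,184,.067),("divider rear",338,184,.067),("frontwall inner top",240,150,.108),("lid front edge",354,150,.1175),("shaker",284,253,.098),("jar",299,166,.14)):
    print(n,tobox(ray(c,u,v,z)).round(4))
t=load("top0")
for n,u,v,z in(("shaker top",376.5,198.5,.098),("jar top",325.5,205.5,.14)): print(n,tobox(ray(t,u,v,z)).round(4))
E
```

```text
FL [-0.1332  0.115 ]
FR [-0.1342 -0.1071]
RL [0.1295 0.1143]
divider front [-0.1271  0.0125]
divider rear [-0.0028  0.0117]
frontwall inner top [-0.1238  0.0638]
lid front edge [-0.0006  0.0648]
shaker [-0.0722 -0.0688]
jar [-0.062  0.053]
shaker top [-0.0753 -0.0747]
jar top [-0.0619  0.0507]
```

```bash
python3 - <<'E'
from h import *
p=box(-.062,.051); print(p); go(*p,.18,TY); go(*p,.087,TY)
E
```

```text
[ 0.54327483 -0.00401382]
go [-0.0033  0.0433  0.1497] turn -0.008 dist 0.156
go [-0.0033  0.0434  0.2427] turn -0.008 dist 0.247
```

Call:
jog_arm --ticks "-0.001,0.015,0.04,-0.004\n-0.002,0.03,0.08,-0.008\n-0.003,0.043,0.12,-0.008\n-0.0033,0.0433,0.14,-0.008\n-0.0033,0.0433,0.15,-0.008\n-0.0033,0.0433,0.15,-0.008"

```text
clock: 2.55
eef_pos: [0.5427, -0.004, 0.1794]
orientation: [[-0.194, 0.981, -0.002], [0.981, 0.194, -0.0], [-0.0, -0.002, -1.0]]
force: [0.6, 0.1, 1.2]
width: 0.0704
grasp_force: 0.0
```

```bash
python3 - <<'E'
from h import *
p=box(-.062,.051); go(*p,.087,TY)
E
```

```text
go [-0.0001  0.0008  0.0924] turn 0.0 dist 0.092
```

Call:
jog_arm --ticks "0,0,0.03,0\n0,0.001,0.06,0\n0,0.001,0.08,0\n0,0.001,0.092,0\n0,0.001,0.092,0\n0,0.001,0.092,0"

```text
clock: 3.15
eef_pos: [0.5454, -0.0022, 0.0899]
orientation: [[-0.197, 0.98, 0.002], [0.98, 0.197, -0.0], [-0.001, 0.002, -1.0]]
force: [0.2, -0.1, -0.2]
width: 0.07
grasp_force: 0.0
```

Call:
jog_arm --ticks "0,0,0,0\n0,0,0,0\n0,0,0,0\n0,0,0,0\n0,0,0,0\n0,0,0,0\n0,0,0,0\n0,0,0,0" --finger_gap 0.03

```text
clock: 3.95
eef_pos: [0.5452, -0.002, 0.0898]
orientation: [[-0.198, 0.98, 0.002], [0.98, 0.198, -0.0], [-0.001, 0.002, -1.0]]
force: [-1.3, -0.4, 6.5]
width: 0.0419
grasp_force: 59.6
```

Call:
jog_arm --ticks "0,0,-0.01,0\n0,0,-0.025,0\n0,0,-0.045,0\n0,0,-0.06,0\n0,0,-0.06,0\n0,0,-0.06,0"

```text
clock: 4.55
eef_pos: [0.5447, -0.002, 0.1489]
orientation: [[-0.198, 0.98, 0.001], [0.98, 0.198, -0.0], [-0.0, 0.001, -1.0]]
force: [0.2, 0.5, -1.3]
width: 0.0417
grasp_force: 60.5
```

```bash
python3 - <<'E'
from h import *
c=save("wrist","w2.png"); P=pts(c); d=c[1]; s=ctrl.state(); print(s["eef_pos"],tobox(s["eef_pos"]))
g=s["eef_pos"]
m=(d>0)&(P[...,2]>.185)&(P[...,2]<.212)&(np.hypot(P[...,0]-g[0],P[...,1]-g[1])<.03)
q=P[m]; r=cv2.minEnclosingCircle(q[:,:2].astype(np.float32)) if len(q) else 0; print(r, tobox(r[0]) if r else 0, q[:,2].mean() if len(q) else 0)
print([tobox(ray(c,u,v,.098)) for u,v in ((0,0),)])
a=save("top","t2.png")
cv2.imwrite("pics/v2.png",np.hstack([c[0],cv2.resize(a[0][100:260,240:440],(480,384))])[:,:,::-1][::1,:, :].copy()[:, :992] if 0 else cv2.resize(np.hstack([c[0],cv2.resize(a[0][100:260,240:440],(480,384))]),(800,310))[:,:,::-1])
E
```

```text
[ 0.5441709  -0.00207853  0.14812586] [-0.06074509  0.05272438]
((0.5426554679870605, 0.0053394865244627), 0.027847884222865105) [-0.06079083  0.06029547] 0.19812364408085145
[array([-0.19361397,  0.17110778])]
```

View pics/v2.png

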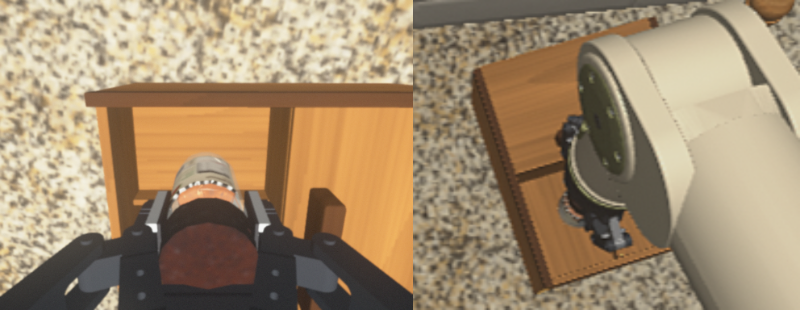

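The jar is held upright, with the cap at about (208,245) in the left half. Next I'll carry it over the gap.

Call:
jog_arm --ticks "-0.02,0,0,0\n-0.04,0,0,0\n-0.06,0,0,0\n-0.072,0,0,0\n-0.072,0,0,0\n-0.072,0,0,0\n-0.072,0,0,0"

```text
clock: 5.35
eef_pos: [0.5585, -0.0709, 0.1482]
orientation: [[-0.2, 0.98, -0.0], [0.98, 0.2, 0.001], [0.001, -0.0, -1.0]]
force: [0.7, 0.3, -0.9]
width: 0.0417
grasp_force: 60.5
```

```bash
python3 - <<'E'
from h import *
c=save("wrist","w3.png"); s=ctrl.state(); print(s["eef_pos"],tobox(s["eef_pos"]))
a=save("scene","s3.png")
cv2.imwrite("pics/v3.png",cv2.resize(np.hstack([c[0],cv2.resize(a[0][100:220,200:360],(512,384))]),(800,300))[:,:,::-1])
E
```

```text
[ 0.55855656 -0.07098995  0.14834541] [-0.06001837 -0.01766882]
```

View pics/v3.png

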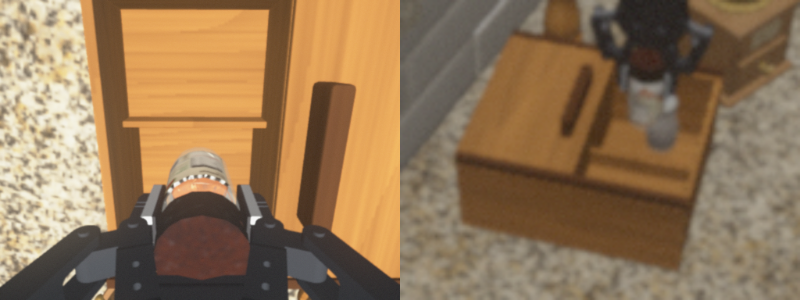

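```bash
python3 - <<'E'
from h import *
c=load("w3")
for u,v in((250,155),(250,163)): print(tobox(ray(c,u,v,.067)))
E
```

```text
[-0.06483707  0.01341577]
[-0.06484288  0.00781642]
```

Call:
jog_arm --ticks "-0.0025,-0.001,0,0\n-0.0025,-0.001,0.015,0\n-0.0025,-0.001,0.035,0\n-0.0025,-0.001,0.055,0\n-0.0025,-0.001,0.07,0\n-0.0025,-0.001,0.08,0\n-0.0025,-0.001,0.086,0\n-0.0025,-0.001,0.086,0\n-0.0025,-0.001,0.086,0"

```text
clock: 6.35
eef_pos: [0.5587, -0.0752, 0.0629]
orientation: [[-0.198, 0.98, 0.001], [0.98, 0.198, 0.0], [-0.0, 0.001, -1.0]]
force: [0.4, -0.0, -1.0]
width: 0.042
grasp_force: 60.6
```

Call:
jog_arm --ticks "0,0,0.002,0\n0,0,0.004,0\n0,0,0.006,0\n0,0,0.007,0\n0,0,0.007,0\n0,0,0.007,0"

```text
clock: 6.95
eef_pos: [0.5581, -0.0752, 0.0553]
orientation: [[-0.198, 0.98, -0.0], [0.98, 0.198, 0.0], [0.0, -0.0, -1.0]]
force: [-0.1, 0.1, -1.5]
width: 0.0417
grasp_force: 60.6
```

Call:
jog_arm --ticks "0,0,0.0005,0\n0,0,0.001,0\n0,0,0.0015,0\n0,0,0.0015,0"

```text
clock: 7.35
eef_pos: [0.5582, -0.0751, 0.054]
orientation: [[-0.198, 0.98, 0.0], [0.98, 0.198, 0.0], [0.0, 0.0, -1.0]]
force: [-0.1, -0.2, 0.6]
width: 0.0419
grasp_force: 60.8
```

Call:
jog_arm --ticks "0,0,0.0005,0\n0,0,0.0005,0\n0,0,0.0005,0"

```text
clock: 7.65
eef_pos: [0.5582, -0.0753, 0.0539]
orientation: [[-0.198, 0.98, 0.0], [0.98, 0.198, -0.0], [-0.0, 0.0, -1.0]]
force: [-2.3, -0.3, 4.9]
width: 0.0419
grasp_force: 61.2
```

Call:
jog_arm --ticks "0,0,0,0\n0,0,0,0\n0,0,0,0\n0,0,0,0\n0,0,0,0" --finger_gap 0.06

```text
clock: 8.15
eef_pos: [0.5526, -0.0763, 0.0511]
orientation: [[-0.197, 0.98, -0.011], [0.98, 0.197, -0.001], [0.001, -0.011, -1.0]]
force: [-20.9, -2.3, 4.3]
width: 0.0593
grasp_force: 0.0
```

Call:
jog_arm --ticks "0,0,-0.02,0\n0,0,-0.05,0\n0,0,-0.09,0\n0,0,-0.13,0\n0,0,-0.16,0\n0,0,-0.18,0\n0,0,-0.18,0"

```text
clock: 8.85
eef_pos: [0.5599, -0.0751, 0.2369]
orientation: [[-0.198, 0.98, 0.006], [0.98, 0.198, -0.001], [-0.002, 0.006, -1.0]]
force: [0.3, 0.2, 0.3]
width: 0.0602
grasp_force: 0.0
```

```bash
python3 - <<'E'
from h import *
c=load("top0");P=pts(c)
g=np.array([.4577,.295]); s=ctrl.state()
go(s["eef_pos"][0],s["eef_pos"][1],.3); go(*g,.2,TY)
E
```

```text
go [-0.0001  0.0004 -0.0631] turn 0 dist 0.063
go [ 0.3831 -0.0272  0.0359] turn 0.004 dist 0.386
```

The force during release suggests the rear knuckle brushed the lid edge, so I'll check the jar and lid.

Call:
jog_arm --ticks "0.03,-0.03,-0.03,0\n0.06,-0.06,-0.06,0\n0.07,-0.07,-0.07,0\n0.07,-0.07,-0.07,0"

```text
clock: 9.25
eef_pos: [0.4751, -0.0185, 0.3051]
orientation: [[-0.201, 0.98, 0.003], [0.98, 0.201, -0.001], [-0.002, 0.003, -1.0]]
force: [-0.2, 0.4, 0.3]
width: 0.06
grasp_force: 0.0
```

```bash
python3 - <<'E'
from h import *
c=save("wrist","w4.png"); s=ctrl.state(); print(s["eef_pos"],tobox(s["eef_pos"]))
a=save("scene","s4.png"); P=pts(c); d=c[1]
q=P[(d>0)&(P[...,2]>.086)&(P[...,2]<.108)]; B=np.array([tobox(p) for p in q]); 
for lo,hi in((-.05,.02),(-.105,-.05)):
    k=(B[:,0]>-.12)&(B[:,0]<-.01)&(B[:,1]>lo)&(B[:,1]<hi)
    if k.sum()>20: print(k.sum(),cv2.minEnclosingCircle(B[k].astype(np.float32)),np.median(q[k][:,2]))
cv2.imwrite("pics/v4.png",cv2.resize(np.hstack([c[0],cv2.resize(a[0][100:220,200:360],(512,384))]),(800,300))[:,:,::-1])
g=(.4577,.295); go(*g,.2,TY)
E
```

```text
[ 0.47556201 -0.0199808   0.30371172] [-0.13152458  0.04848926]
1269 ((-0.06262988597154617, -0.023298712447285652), 0.021879298612475395) 0.10447499578223335
1004 ((-0.08435176312923431, -0.0903925970196724), 0.03772629424929619) 0.09591602789991663
go [0.3133 0.0448 0.1025] turn 0.003 dist 0.333
```

View pics/v4.png

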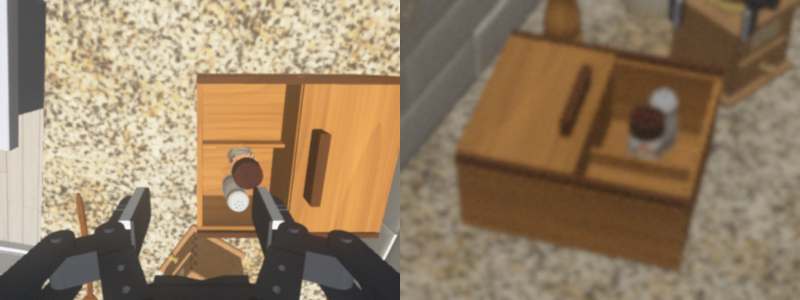

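The jar stands upright in the gap at box (-63,-23) mm, with its cap at (247,172) in the left picture. The lid and shaker look fine. I'll move above the garlic and measure the hand's extents from the wrist depth.

Call:
jog_arm --ticks "0.05,0.007,0,0\n0.1,0.014,0.01,0\n0.15,0.021,0.02,0\n0.2,0.028,0.03,0\n0.25,0.035,0.05,0\n0.3,0.042,0.07,0\n0.313,0.044,0.1,0.003\n0.313,0.044,0.1,0.003\n0.313,0.044,0.1,0.003" --finger_gap 0.07

```text
clock: 10.25
eef_pos: [0.4567, 0.2945, 0.201]
orientation: [[-0.195, 0.981, -0.004], [0.981, 0.195, -0.001], [-0.0, -0.005, -1.0]]
force: [0.8, 0.2, 1.3]
width: 0.0698
grasp_force: 0.0
```

```bash
python3 - <<'E'
from h import *
def ext(c,p,R):
    P=pts(c); Q=(P-p)@R; d=c[1]
    for lo in np.arange(-.11,.01,.01):
        m=(d>0)&(Q[...,2]>lo)&(Q[...,2]<lo+.01)&(abs(Q[...,0])<.05)&(abs(Q[...,1])<.11); q=Q[m]
        if len(q): print(round(lo,3),len(q),q[:,1].min().round(3),q[:,1].max().round(3),q[:,0].min().round(3),q[:,0].max().round(3))
t=np.deg2rad(101.6); R=np.array([[-.201,.98,0],[.98,.201,0],[0,0,-1]]); 
print("w60"); ext(load("w4"),np.array([.4753,-.0192,.3045]),R)
c=save("wrist","w5.png"); s=ctrl.state(); print(s["eef_pos"],s["width"]); ext(c,s["eef_pos"],np.array(s["orientation"]))
P=pts(c); q=P[(c[1]>0)&(P[...,2]>.02)&(P[...,2]<.065)&(np.hypot(P[...,0]-.4577,P[...,1]-.295)<.045)]
if len(q): print("garlic",q.min(0),q.max(0),cv2.minEnclosingCircle(q[:,:2].astype(np.float32)))
E
```

```text
w60
-0.1 219 -0.026 0.026 0.019 0.021
-0.09 8035 -0.061 0.061 0.008 0.021
-0.08 8277 -0.065 0.065 0.005 0.02
-0.07 8933 -0.063 0.065 -0.011 0.02
-0.06 4859 -0.062 0.063 -0.011 0.016
-0.05 1509 -0.051 0.054 -0.009 0.016
-0.04 1531 -0.043 0.044 -0.01 0.014
-0.03 1283 -0.043 0.044 -0.009 0.014
-0.02 913 -0.043 0.044 -0.01 0.014
-0.01 117 -0.03 0.033 -0.008 0.012
[0.45762178 0.29401025 0.20240611] 0.0703769593835534
-0.09 6035 -0.061 0.059 0.01 0.021
-0.08 9215 -0.067 0.066 0.002 0.02
-0.07 9400 -0.068 0.067 -0.011 0.02
-0.06 4780 -0.067 0.067 -0.011 0.016
-0.05 1521 -0.055 0.057 -0.007 0.015
-0.04 1739 -0.049 0.049 -0.01 0.014
-0.03 1408 -0.049 0.049 -0.01 0.014
-0.02 1008 -0.049 0.048 -0.009 0.013
-0.01 117 -0.04 0.038 -0.008 0.012
garlic [0.42788083 0.2665204  0.02087873] [0.48597843 0.32436373 0.0603593 ] ((0.45681291818618774, 0.2958519160747528), 0.029807107523083687)
```

View pics/w5.png

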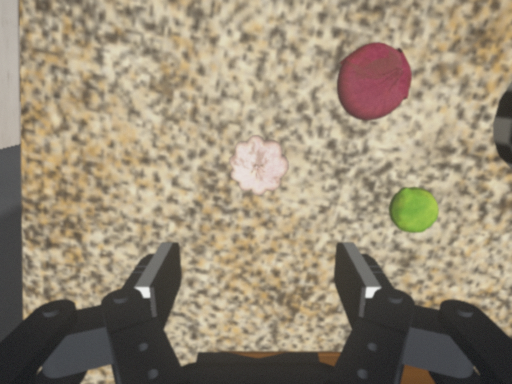

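Garlic is at (259,165), with the onion (375,80) and lime (414,209) well clear. The knuckles are about 130 mm wide, so I need finer profiles before choosing the grip height.

```bash
python3 - <<'E'
from h import *
def ext(c,p,R):
    Q=(pts(c)-p)@R; d=c[1]
    for lo in np.arange(-.070,.0,.0025):
        m=(d>0)&(Q[...,2]>lo)&(Q[...,2]<lo+.0025)&(abs(Q[...,0])<.05)&(abs(Q[...,1])<.11); q=Q[m]
        if len(q)>3: print(round(lo,4),len(q),np.sort(q[:,1])[3].round(3),np.sort(q[:,1])[-3].round(3))
print("w60"); ext(load("w4"),np.array([.4753,-.0192,.3045]),np.array([[-.201,.98,0],[.98,.201,0],[0,0,-1]]))
E
```

```text
w60
-0.07 977 -0.063 0.064
-0.0675 1350 -0.063 0.063
-0.065 3060 -0.063 0.063
-0.0625 3546 -0.062 0.063
-0.06 2274 -0.062 0.062
-0.0575 1055 -0.061 0.062
-0.055 925 -0.059 0.061
-0.0525 605 -0.056 0.057
-0.05 257 -0.05 0.051
-0.0475 234 -0.041 0.041
-0.045 679 -0.036 0.037
-0.0425 339 -0.036 0.037
-0.04 363 -0.042 0.044
-0.0375 409 -0.043 0.044
-0.035 378 -0.043 0.044
-0.0325 381 -0.043 0.044
-0.03 344 -0.043 0.044
-0.0275 330 -0.043 0.044
-0.025 322 -0.043 0.044
-0.0225 287 -0.043 0.044
-0.02 293 -0.043 0.044
-0.0175 240 -0.042 0.043
-0.015 220 -0.041 0.042
-0.0125 160 -0.035 0.037
-0.01 98 -0.03 0.031
-0.0075 19 -0.03 0.031
```

Call:
jog_arm --ticks "-0,0,0.04,0\n0.001,0,0.08,0\n0.001,0,0.12,0\n0.001,0,0.15,0\n0.001,0,0.175,0\n0.001,0,0.188,0\n0.001,0,0.19,0\n0.001,0,0.19,0\n0.001,0,0.19,0" --finger_gap 0.08

```text
clock: 11.2
eef_pos: [0.458, 0.2965, 0.015]
orientation: [[-0.194, 0.981, 0.002], [0.981, 0.194, 0.001], [0.001, 0.003, -1.0]]
force: [-0.5, -0.6, 0.2]
width: 0.0802
grasp_force: 0.0
```

```bash
python3 - <<'E'
from h import *
go(.457,.2955,.012,TY)
E
```

```text
go [-0.0008 -0.0012  0.003 ] turn -0.0 dist 0.003
```

Call:
jog_arm --ticks "0,-0.001,0.003,0\n0,-0.001,0.003,0\n0,-0.001,0.003,0"

```text
clock: 11.5
eef_pos: [0.4559, 0.296, 0.0107]
orientation: [[-0.195, 0.981, 0.0], [0.981, 0.195, 0.0], [0.0, 0.001, -1.0]]
force: [-1.1, -1.9, -0.2]
width: 0.0801
grasp_force: 0.0
```

Call:
jog_arm --ticks "0,0,0,0\n0,0,0,0\n0,0,0,0\n0,0,0,0\n0,0,0,0\n0,0,0,0\n0,0,0,0" --finger_gap 0.04

```text
clock: 12.2
eef_pos: [0.4559, 0.2961, 0.0113]
orientation: [[-0.195, 0.981, 0.001], [0.981, 0.195, -0.0], [-0.0, 0.001, -1.0]]
force: [-3.3, -2.3, 10.3]
width: 0.054
grasp_force: 61.2
```

Call:
jog_arm --ticks "0,0,-0.01,0\n0,0,-0.03,0\n0,0,-0.06,0\n0,0,-0.1,0\n0,0,-0.14,0\n0,0,-0.17,0\n0,0,-0.18,0\n0,0,-0.18,0"

```text
clock: 13.0
eef_pos: [0.4564, 0.2964, 0.192]
orientation: [[-0.195, 0.981, 0.003], [0.981, 0.195, 0.001], [0.001, 0.003, -1.0]]
force: [-0.4, -0.4, -0.6]
width: 0.0541
grasp_force: 63.0
```

```bash
python3 - <<'E'
from h import *
p=box(-.072,.054); print(p); go(*p,.19,TY)
E
```

```text
[ 0.53288257 -0.00301329]
go [-0.3086  0.0167  0.0018] turn 0.001 dist 0.309
```

Call:
jog_arm --ticks "-0.04,0.002,0,0\n-0.08,0.004,0,0\n-0.12,0.006,0,0\n-0.16,0.008,0,0\n-0.2,0.011,0,0\n-0.24,0.013,0,0\n-0.28,0.015,0,0\n-0.305,0.0165,0,0\n-0.3085,0.0167,0.002,0\n-0.3085,0.0167,0.002,0\n-0.3085,0.0167,0.002,0"

```text
clock: 14.1
eef_pos: [0.5315, -0.002, 0.1873]
orientation: [[-0.197, 0.98, -0.002], [0.98, 0.197, 0.001], [0.001, -0.002, -1.0]]
force: [-0.1, 0.4, 0.8]
width: 0.0537
grasp_force: 63.0
```

```bash
python3 - <<'E'
from h import *
c=save("wrist","w6.png"); s=ctrl.state(); print(tobox(s["eef_pos"]),s["eef_pos"])
a=save("scene","s6.png")
cv2.imwrite("pics/v6.png",cv2.resize(np.hstack([c[0],cv2.resize(a[0][80:230,200:400],(512,384))]),(800,300))[:,:,::-1])
p=box(-.072,.054); go(*p,.075,TY)
E
```

```text
[-0.07296468  0.05552439] [ 0.53164018 -0.00170531  0.18772621]
go [-0.0016  0.0009  0.113 ] turn 0.003 dist 0.113
```

View pics/v6.png

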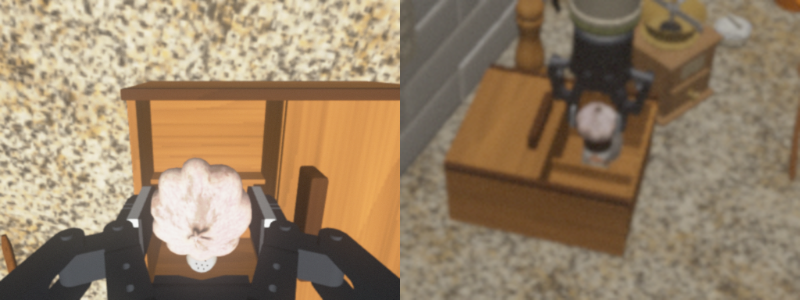

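The garlic is held upright, at (200,215) in the left picture, above the raised bay. Now I'll lower it.

Call:
jog_arm --ticks "-0.001,0.001,0.03,0\n-0.001,0.001,0.06,0\n-0.001,0.001,0.085,0\n-0.001,0.001,0.105,0\n-0.001,0.001,0.115,0\n-0.001,0.001,0.12,0\n-0.001,0.001,0.122,0\n-0.001,0.001,0.122,0\n-0.001,0.001,0.122,0"

```text
clock: 15.1
eef_pos: [0.5341, -0.0041, 0.0673]
orientation: [[-0.195, 0.981, 0.002], [0.981, 0.195, -0.0], [-0.0, 0.002, -1.0]]
force: [0.1, -0.9, -0.7]
width: 0.0535
grasp_force: 63.0
```

```bash
python3 - <<'E'
from h import *
s=ctrl.state(); print(tobox(s["eef_pos"]))
p=box(-.072,.055); go(*p,.058,TY)
E
```

```text
[-0.07102589  0.0526556 ]
go [ 0.0023 -0.001   0.0093] turn 0.001 dist 0.01
```

Call:
jog_arm --ticks "0.002,-0.001,0.003,0\n0.002,-0.001,0.006,0\n0.002,-0.001,0.008,0\n0.002,-0.001,0.0085,0\n0.002,-0.001,0.0085,0\n0.002,-0.001,0.0085,0"

```text
clock: 15.7
eef_pos: [0.5321, -0.0025, 0.0578]
orientation: [[-0.195, 0.981, 0.0], [0.981, 0.195, 0.0], [0.0, 0.0, -1.0]]
force: [0.1, -1.2, -0.6]
width: 0.0535
grasp_force: 63.0
```

Call:
jog_arm --ticks "0,0,0.001,0\n0,0,0.002,0\n0,0,0.0025,0\n0,0,0.0025,0"

```text
clock: 16.1
eef_pos: [0.5337, -0.0021, 0.0561]
orientation: [[-0.195, 0.981, 0.004], [0.981, 0.195, 0.001], [-0.0, 0.004, -1.0]]
force: [5.8, 2.0, -0.8]
width: 0.0535
grasp_force: 66.3
```

Call:
jog_arm --ticks "0,0.001,-0.001,0\n0,0.001,-0.0015,0\n0,0.001,-0.0015,0"

```text
clock: 16.4
eef_pos: [0.533, -0.0022, 0.057]
orientation: [[-0.195, 0.981, -0.0], [0.981, 0.195, 0.0], [0.0, -0.0, -1.0]]
force: [1.5, 0.4, 2.4]
width: 0.0536
grasp_force: 66.2
```

Call:
jog_arm --ticks "0,0,0,0\n0,0,0,0\n0,0,0,0\n0,0,0,0" --finger_gap 0.061

```text
clock: 16.8
eef_pos: [0.5338, -0.002, 0.0573]
orientation: [[-0.195, 0.981, 0.002], [0.981, 0.195, 0.0], [0.0, 0.002, -1.0]]
force: [5.0, 1.2, 2.3]
width: 0.0608
grasp_force: 2.2
```

Call:
jog_arm --ticks "0,0,-0.002,0\n0,0,-0.006,0\n0,0,-0.01,0\n0,0,-0.01,0" --finger_gap 0.064

```text
clock: 17.2
eef_pos: [0.533, -0.0024, 0.0673]
orientation: [[-0.195, 0.981, 0.0], [0.981, 0.195, -0.0], [-0.0, 0.0, -1.0]]
force: [0.5, 0.0, -0.3]
width: 0.0638
grasp_force: 0.0
```

Call:
jog_arm --ticks "0,0,0,0\n0,0,-0.005,0\n0,0,-0.01,0\n0,0,-0.03,0\n0,0,-0.07,0\n0,0,-0.11,0\n0,0,-0.15,0\n-0.04,-0.03,-0.17,0\n-0.06,-0.05,-0.19,0\n-0.06,-0.05,-0.19,0" --finger_gap 0.07

```text
clock: 18.2
eef_pos: [0.4954, -0.0756, 0.2602]
orientation: [[-0.188, 0.982, 0.004], [0.982, 0.188, -0.003], [-0.004, 0.003, -1.0]]
force: [0.6, -0.5, 0.6]
width: 0.0699
grasp_force: 0.0
```

```bash
python3 - <<'E'
from h import *
c=save("wrist","w7.png"); s=ctrl.state(); print(tobox(s["eef_pos"]),s["eef_pos"])
a=save("scene","s7.png"); P=pts(c); d=c[1]
q=P[(d>0)&(P[...,2]>.05)&(P[...,2]<.13)]; B=np.array([tobox(p) for p in q])
for n,lo,hi in(("jar",-.05,.01),("shk",-.1,-.052),("garlic",.014,.1)):
    k=(B[:,0]>-.122)&(B[:,0]<-.01)&(B[:,1]>lo)&(B[:,1]<hi)&(q[:,2]>.075)
    if k.sum()>20: print(n,k.sum(),cv2.minEnclosingCircle(B[k].astype(np.float32)),np.percentile(q[k][:,2],99))
cv2.imwrite("pics/v7.png",cv2.resize(np.hstack([c[0],cv2.resize(a[0][80:230,200:400],(512,384))]),(800,300))[:,:,::-1])
E
```

```text
[-0.12209464 -0.00764124] [ 0.49571482 -0.07321069  0.25876979]
jar 1870 ((-0.06252364069223404, -0.023619644343852997), 0.02214093692600727) 0.10642209591198007
shk 900 ((-0.07230959832668304, -0.07362227141857147), 0.01713837869465351) 0.098965028839972
garlic 2515 ((-0.07103849947452545, 0.053752750158309937), 0.02814354933798313) 0.1019238179168688
```

View pics/v7.png

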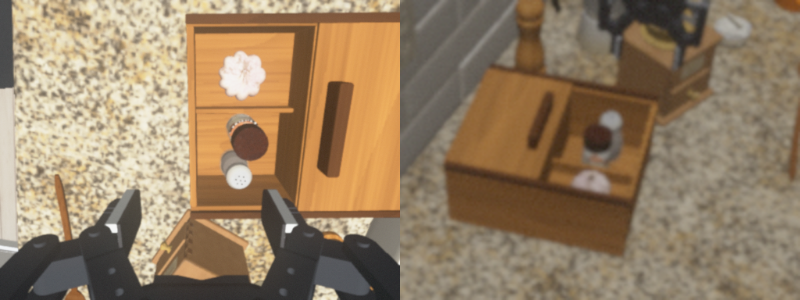

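Garlic (242,75), jar (249,142) and shaker (238,175) stand in the box, all below the rim. Next is the lid handle.

```bash
python3 - <<'E'
from h import *
for f in("w7","top0"):
    c=load(f);P=pts(c);d=c[1]; q=P[(d>0)&(P[...,2]>.138)&(P[...,2]<.155)]; B=np.array([tobox(p) for p in q]); k=(abs(B[:,0]-.022)<.02)&(abs(B[:,1])<.07)
    print(f,k.sum(),B[k].min(0),B[k].max(0),np.median(q[k][:,2]),cv2.minAreaRect((B[k]*1000).astype(np.float32)))
p=box(.022,0.0); go(*p,.2,TY); go(*p,.124,TY)
E
```

```text
w7 2664 [ 0.0112844  -0.04901638] [0.02613182 0.05066765] 0.14692101637685473 ((18.725130081176758, 0.8249626159667969), (14.8281888961792, 99.6688461303711), 0.12676137685775757)
top0 309 [ 0.01144309 -0.04975084] [0.02600583 0.04941935] 0.14780816882618847 ((18.763750076293945, -0.17223739624023438), (99.21088409423828, 14.468293190002441), 89.65374755859375)
go [0.0062 0.1437 0.0579] turn -0.001 dist 0.155
go [0.0062 0.1436 0.1339] turn -0.001 dist 0.196
```

Call:
jog_arm --ticks "0.001,0.035,0,0\n0.002,0.07,0.01,0\n0.004,0.105,0.02,0\n0.006,0.135,0.035,0\n0.006,0.14,0.055,0\n0.006,0.1405,0.058,0\n0.006,0.1405,0.058,0\n0.006,0.1405,0.058,0" --finger_gap 0.045

```text
clock: 19.1
eef_pos: [0.6322, -0.0373, 0.1998]
orientation: [[-0.195, 0.981, 0.001], [0.981, 0.195, 0.0], [-0.0, 0.001, -1.0]]
force: [-0.1, -0.3, 0.9]
width: 0.0454
grasp_force: 0.0
```

```bash
python3 - <<'E'
from h import *
s=ctrl.state(); print(tobox(s["eef_pos"])); p=box(.019,0.0); go(*p,.125,TY)
E
```

```text
[0.0188089  0.00111103]
go [-0.0011  0.0001  0.0748] turn 0.001 dist 0.075
```

Call:
jog_arm --ticks "0,0,0.03,0\n0,0,0.055,0\n0,0,0.068,0\n0,0,0.074,0\n0,0,0.074,0\n0,0,0.074,0"

```text
clock: 19.7
eef_pos: [0.6331, -0.0376, 0.1264]
orientation: [[-0.195, 0.981, 0.002], [0.981, 0.195, 0.0], [-0.0, 0.002, -1.0]]
force: [-0.5, 0.3, 0.7]
width: 0.0448
grasp_force: 0.0
```

Call:
jog_arm --ticks "0,0,0,0\n0,0,0,0\n0,0,0,0\n0,0,0,0\n0,0,0,0\n0,0,0,0\n0,0,0,0\n0,0,0,0" --finger_gap 0.005

```text
clock: 20.5
eef_pos: [0.6325, -0.0376, 0.1259]
orientation: [[-0.195, 0.981, 0.001], [0.981, 0.195, -0.0], [-0.0, 0.001, -1.0]]
force: [-3.6, -0.6, 6.2]
width: 0.0126
grasp_force: 59.9
```

Call:
jog_arm --ticks "0,-0.008,0,0\n0,-0.018,0,0\n0,-0.03,0,0\n0,-0.042,0,0\n0,-0.05,0,0\n0,-0.05,0,0"

```text
clock: 21.1
eef_pos: [0.5823, -0.0477, 0.1259]
orientation: [[-0.194, 0.981, 0.001], [0.981, 0.194, -0.001], [-0.001, 0.001, -1.0]]
force: [-1.9, 0.4, 8.4]
width: 0.0124
grasp_force: 60.2
```

Call:
jog_arm --ticks "0,-0.01,0,0\n0,-0.022,0,0\n0,-0.034,0,0\n0,-0.046,0,0\n0,-0.058,0,0\n0,-0.066,0,0\n0,-0.072,0,0\n0,-0.074,0,0\n0,-0.074,0,0"

```text
clock: 22.0
eef_pos: [0.5104, -0.0621, 0.1258]
orientation: [[-0.194, 0.981, 0.002], [0.981, 0.194, -0.001], [-0.001, 0.001, -1.0]]
force: [-1.3, 0.4, 9.8]
width: 0.0126
grasp_force: 60.4
```

```bash
python3 - <<'E'
from h import *
s=ctrl.state(); print(tobox(s["eef_pos"]))
E
```

```text
[-0.1055338   0.00043413]
```

Call:
jog_arm --ticks "0,-0.003,0,0\n0,-0.006,0,0\n0,-0.008,0,0\n0,-0.009,0,0\n0,-0.009,0,0"

```text
clock: 22.5
eef_pos: [0.5021, -0.0637, 0.1258]
orientation: [[-0.195, 0.981, 0.002], [0.981, 0.195, -0.001], [-0.001, 0.002, -1.0]]
force: [1.3, 0.2, 8.1]
width: 0.0126
grasp_force: 60.2
```

Call:
jog_arm --ticks "0,-0.001,0,0\n0,-0.002,0,0\n0,-0.0025,0,0\n0,-0.0025,0,0"

```text
clock: 22.9
eef_pos: [0.5011, -0.0639, 0.1259]
orientation: [[-0.195, 0.981, 0.005], [0.981, 0.195, -0.0], [-0.001, 0.005, -1.0]]
force: [9.3, 1.0, 2.0]
width: 0.0128
grasp_force: 59.4
```

The lid is at its stop: it travelled about 134 mm and the reaction rose to 9 N. I'll release and retreat.

Call:
jog_arm --ticks "0,0.001,0,0\n0,0.001,0,0\n0,0.001,0,0\n0,0.001,0,0\n0,0.001,0,0" --finger_gap 0.04

```text
clock: 23.4
eef_pos: [0.5, -0.0639, 0.1246]
orientation: [[-0.195, 0.981, -0.001], [0.981, 0.195, 0.0], [0.0, -0.001, -1.0]]
force: [0.3, 0.2, 0.2]
width: 0.0401
grasp_force: 0.0
```

Call:
jog_arm --ticks "0,0,-0.02,0\n0,0,-0.05,0\n0,0,-0.1,0\n0,0,-0.14,0\n-0.04,0,-0.16,0\n-0.08,0,-0.16,0\n-0.12,0,-0.16,0\n-0.12,0,-0.16,0\n-0.12,0,-0.16,0"

```text
clock: 24.3
eef_pos: [0.5235, -0.1823, 0.2841]
orientation: [[-0.193, 0.981, -0.001], [0.981, 0.193, 0.001], [0.001, -0.001, -1.0]]
force: [0.9, 0.7, 0.1]
width: 0.04
grasp_force: 0.0
```

```bash
python3 - <<'E'
from h import *
c=save("wrist","w8.png"); a=save("top","t8.png"); b=save("scene","s8.png")
for f in("w8","t8"):
    c=load(f);P=pts(c);d=c[1]; q=P[(d>0)&(P[...,2]>.138)&(P[...,2]<.155)]; B=np.array([tobox(p) for p in q]).reshape(-1,2); k=(abs(B[:,0]+.11)<.03)&(abs(B[:,1])<.07)
    if k.sum()>50: print(f,k.sum(),cv2.minAreaRect((B[k]*1000).astype(np.float32)))
cv2.imwrite("pics/v8.png",cv2.resize(np.hstack([c[0],b[0]]),(800,300))[:,:,::-1])
E
```

```text
w8 1653 ((-114.80589294433594, -15.893508911132812), (13.65418529510498, 67.423583984375), 0.35616815090179443)
t8 317 ((-114.2801513671875, -0.168914794921875), (14.037715911865234, 98.40795135498047), 0.052771005779504776)
```

View pics/v8.png

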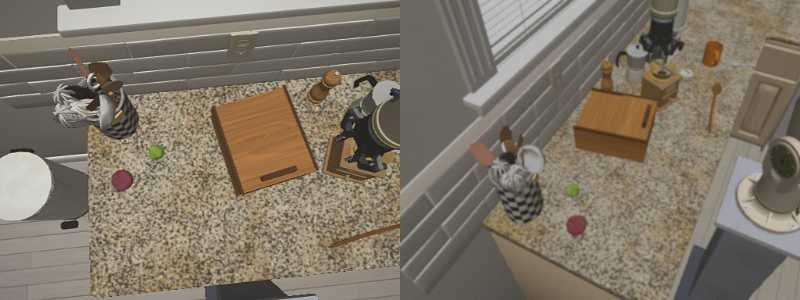

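The top view shows the lid closed, with its handle at (280,172) at the front edge. The onion (122,180) and lime (156,152) are where they were. The arm is clear.

```bash
python3 -c "
from bench import ctrl
print(ctrl.hand_in())"
```

```text
the job is handed in; nothing more can be done
None
```

The job is handed in: the jar stands on the low floor beside the salt shaker, the garlic is on the raised floor, nothing rises above the rim, and the lid was then drawn shut to its stop, with the onion and lime undisturbed; the gripper pressed against the box at about 21 N as it let go of the jar, which stayed upright.

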